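Release the ratchet board vice and park its jaw at the flag

TASK

Free the circuit module that is clamped in the board vice: squeeze the red pawl lever towards the black post beside it so that the pawl lifts off the ratchet, and while you hold it lifted slide the jaw carriage back along its curved rod until the white pointer stands at the yellow flag. Let go there so that the pawl drops fully into a tooth gap beside the flag and locks, and leave the module lying in the vice, the flag, the ring lamp and everything around undisturbed.

Things in the scene. Friction and masses are not known exactly. Their poses are not given: they have to be found in the camera images.
- vice: board vice, fixed: dark steel plate 10 mm thick spanning x -200..60, y -185..95 mm in its frame. Origin: at table height on the vertical axis of the arc. A curved rod (radius 140 mm, 10 mm thick, 26 mm up) runs round its -x side; inside it an arc of upward ratchet teeth (radius about 115 mm, tips 38 mm up, 5 mm deep).
- carriage (a joint): angle (rad) of the jaw carriage on the rod about the vice's vertical axis; 0 = clamped, on the vice's -x axis; grows as it backs off (counter-clockwise from above, towards the vice's -y), -0.07..1.05. Friction about 1 N; stays where left. Teeth stop it backing off at 0, 0.08, 0.16 ... (every 0.08) where the pawl is fully down; towards smaller values it ratchets freely.
- pawl (a joint): angle (rad) of the sprung pawl, worked by the red lever: 0 = fully down in a gap, over 0.13 = clear of the teeth, 0.30 = its stop (lever pushed about 12 mm towards the post, 6 to 11 N). Under clamp load it digs in: coming out it shoves the carriage about 2 mm towards the module, so let the carriage give that way. On a tooth's slope it may hang until the carriage is pushed backwards.
- flag (a joint): angle (rad) at which the yellow flag clip stands on the vice's outer edge, same scale as joint carriage: pointer and flag are exactly opposite when both are equal. Not to be moved.
- handle_grip (a point): middle between red lever and black post where to pinch them: at (-155, 5, 86) mm in the carriage frame (= vice frame turned by joint carriage about z). Both lean outwards 30 deg from vertical, along (-0.5, 0, 0.866), 14 mm broad, ending 16 mm above this point. Here outer faces: rigid post y +26 mm, lever y -16 mm (about 30 mm over both when squeezed); the lamp blocks a vertical approach.
- pointer_tip (a point): outer end of the white pointer of the carriage, 178 mm from the vice's axis, 34 mm above the table
- flag_tip (a point): inner end of the yellow flag, 182 mm from the vice's axis, 32 mm above the table
- lamp: white ring lamp with magnifier, fixed on the vice over the module: disc 194 mm across centred at (-40, -19) mm in the vice's frame, 150 to 174 mm above the table, on a post at (45, 20) mm. It overhangs to about 140 mm from the vice's axis on the handle's side.
- module: green circuit board on a 50 x 60 x 6 mm aluminium plate, loose, 70 g, clamped between the jaw bar of the carriage and a sprung rubber pad (about 8 N; the pad follows 3 mm); origin at the centre of its underside, 43 mm above the table
- spool_small: small white solder spool, 36 mm diameter, 28 mm high, standing loose on the vice's plate; origin at its underside
- spool_big: white solder spool, 66 mm diameter, 55 mm high, loose on the table
- spare_a: spare green circuit board 60 x 45 mm, loose on the table
- spare_b: spare green circuit board 50 x 70 mm, loose on the table
- driver: screwdriver 170 mm long, loose on the table
- flux: small jar, 44 mm diameter, 60 mm high, loose on the table
Not all that is in view belongs to the job. What is shaped like the module but pink or purple is not meant.

How it is judged:
By the outcome, as a careful person would: the job done as asked, in the order asked, and still so for the second after the job is handed in, with the robot touching nothing.
It also fails if it takes over 42 s, if anything falls off the work surface, if the arm or the gripper's body presses on something with over 40 N, if the wrist force passes 120 N, or if a joint passes its speed limit or range.

ROBOT

A 6-joint arm with a two-finger parallel gripper is mounted at the origin on the work surface. World frame = base frame: x ahead of the robot, y to its left, z up, the work surface at z = 0. Lengths are in mm, angles in rad, forces in N, time in s.
With the tool pointing down it reaches from about 325 to 925 mm from the base axis. Payload 3.1 kg.
Tool frame: the origin (TCP) lies midway between the tips of the shut fingers; the grasp point (between the pads) lies 19 mm behind it (robot.grasp_offset is the distance from the TCP to the grasp point, in mm); z points along the fingers, y is the line along which they close (so a half turn about z gives the same grasp; the last joint's range is limited). The gripper opens to 85 mm and grips with 20 to 120 N. Pads are 22 mm wide; open, the fingers measure 114 mm over their backs; the gripper's body (76 mm by 85 mm) begins 54 mm behind the grasp point. The pads swing forward as they close: fully open they stand 13 mm farther back than shut.
Start: joints at [1.068, 0.217, 1.613, -0, 1.311, -0.112], TCP at [238.063, 577.897, 231.3] pointing down, gripper open.
Joint ranges: [-2.75, 2.75], [-0.78, 2.1], [0.31, 2.55], [-1.13, 4.27], [0.13, 2.63], [-2.58, 2.58]. Speed limits (rad/s): [2.79, 2.79, 3.14, 3.14, 3.14, 3.14].

INTERFACE

Orientations are given as a rotation vector (axis times angle).
In Python, from bench import readout, read_camera, ticket, look_for, trace, robot gives the robot as it stands.
- The arm moves only by the tool send_rows, never from a script. Its argument "motion" is a list of rows, each an object of numbers: "jaw": the finger opening in m, from 0 to 0.0854; "x", "y", "z": the shift along the tool's x, y, z in m; "ax", "ay", "az": the turn, a rotation vector about the tool's x, y, z in degrees. A call has 1 to 20 rows; each row is the pose to reach, as a shift and turn from the pose commanded when the call began, along the tool's axes at that moment; what a row does not reach only later rows make up. A row lasts 1/10 s, in which the tool goes at most 50 mm and 8.59 degrees, less where a joint would pass 70% of its speed; a pose out of reach is approached as far as the arm can. A call with a gripper value outside its range is refused whole. The fingers move at their own pace and stop on an object; "force" is the grip in N (left out, the last holds). Time passes only in rows, so rows that repeat a pose let the fingers close. It gives the time, the measured TCP pose, the force, the opening and the grip force at its end, in the units of the state.
- readout.state(): the state, without advancing time (a new reading comes with each control period).
- read_camera(name): name is "scene" or "top" or "wrist"; returns a dict with "frame" (400x640x3 uint8, red, green, blue), "K" (3x3 intrinsics, pixels), "k1" (the pictures are not rectified: a ray, as slopes to the right and down, at radius r is drawn at 1 + k1 r^2 times it, then the intrinsics apply), "world_from_camera" (4x4, takes a point from camera to world coordinates). Camera axes: x right, y up, looking along -z (the intrinsics and any distortion apply to the point x, -y, -z); pixel columns grow to the right and rows downward; lengths in mm; the calibration is good to about 2 mm. A picture is of the moment at which its call begins. There is no depth.
- ticket.close_job(): hands the job in; it is judged then, once.
Trained networks look in a picture, given as the dict that the camera call returned (one of the last four; its "shot" number tells which), for a name from the list of things; names that differ only in an ending like _2 or _b are one class to them, and where a whole thing is asked for, a point or a joint stands for the part that bears it (a point fixed in the world has none). Each returns a list of dicts, best first, with "confidence" (0 to 1); they miss things now and then, are a little off and sometimes report something else, mostly with a low value. They report only what shows in the picture. A call takes as long as a camera call. They do not tell look-alikes from the thing itself.
- look_for(picture, query): "rect" ([left, top, width, height] in pixels, round what is visible of it).
- trace(picture, query): "pixels" (400x640 bool, what is visible of it) and "rect" ([left, top, width, height] in pixels, round what is visible of it).
The state is a dict: "clock": time; "joint_positions": joint angles; "joint_velocities": joint speeds; "tau": joint torques, N m; "tcp_pos": TCP position; "tool_rot": TCP orientation; "force": force on the tool from outside, world axes, zero at the start; "wrist_torque": the same for the moment, N m; "grip_width": finger opening in mm; "finger_force": force on a finger pad.
Only numpy, scipy, OpenCV 4.12 (cv2) and the standard library are available. Lean on these libraries where they do the work, as an engineer would, in place of code of your own. Each camera call takes 0.05 s, during which the arm holds its last target. There are 200 camera calls.

## Working session

There is one attempt and no reset: what is moved stays moved. The work goes in short steps, Python scripts to look and compute and a tool call to move; the robot and the scene stay as the last step left them, time stands still between calls to the robot, and variables do not carry over. Pictures are saved under pics/ and viewed, at most 10 in all, crops included, and the job is handed in when it is done.

Besides the shell and the picture viewer there is one more tool, called after "Request:" as name(argument=value, ...) on one line, values as JSON. send_rows: Moves the arm, as the interface text tells. Its arguments: {"type":"object","properties":{"motion":{"type":"array"},"force":{"type":"number"}},"required":["motion"]}

```bash
mkdir -p pics; ls; python3 - <<'E'
from bench import *
import cv2
for n in ["scene","top"]:
    p=read_camera(n); cv2.imwrite(f"pics/{n}0.png",p["frame"][:,:,::-1])
    print(n,p["K"].tolist(),p["k1"],p["world_from_camera"].round(4).tolist())
    for q in ["vice","carriage","pawl","flag","handle_grip","pointer_tip","flag_tip","lamp","module","spool_small"]:
        print(q,[(r["rect"],round(r["confidence"],2)) for r in look_for(p,q)[:3]])
print(readout.state())
E
```

```text
pics
scene [[507.4306773112411, 0.0, 316.73943718919986], [0.0, 507.4306773112411, 196.36286746899842], [0.0, 0.0, 1.0]] -0.11956276612654457 [[0.9554, 0.2757, -0.1054, 385.9849], [-0.295, 0.882, -0.3674, -439.6148], [-0.0083, 0.3822, 0.924, 1182.4872], [0.0, 0.0, 0.0, 1.0]]
vice [([237.8, 136.7, 134.8, 125.7], 0.83)]
carriage [([311.0, 204.2, 32.5, 25.0], 0.84)]
pawl [([320.0, 202.5, 25.5, 12.8], 0.48)]
flag [([349.5, 187.4, 7.6, 8.4], 0.51)]
handle_grip [([310.6, 202.9, 33.0, 25.5], 0.89)]
pointer_tip [([306.3, 203.9, 42.8, 30.8], 0.94)]
flag_tip [([350.1, 189.7, 4.5, 3.3], 0.57)]
lamp [([241.7, 135.0, 94.4, 83.7], 0.73), ([309.6, 202.4, 36.2, 28.8], 0.72), ([233.4, 102.1, 16.5, 21.2], 0.5)]
module [([288.9, 220.8, 25.2, 19.9], 0.98), ([369.1, 274.1, 29.9, 21.9], 0.8), ([339.9, 355.2, 32.2, 29.4], 0.69)]
spool_small [([332.4, 243.1, 10.5, 11.8], 0.78), ([307.9, 200.0, 37.2, 29.0], 0.53)]
top [[390.69355674600405, 0.0, 319.22468176803847], [0.0, 390.69355674600405, 189.15132930397954], [0.0, 0.0, 1.0]] -0.07747408543734441 [[0.0055, 0.9931, -0.1168, 381.2281], [-1.0, 0.0062, 0.0062,
[... 493 characters left out ...]

{'clock': 1.1, 'joint_positions': array([ 1.06779193e+00,  2.16911042e-01,  1.61338881e+00, -5.85276414e-06,
        1.31131283e+00, -1.12215567e-01]), 'joint_velocities': array([-0.00042754,  0.00012381, -0.00018602,  0.00207842,  0.00064259,
       -0.00147558]), 'tau': array([-1.17093155e-04, -3.96895766e+01, -3.04263997e+01, -1.42715639e-04,
        6.45902310e-04,  1.35712847e-05]), 'tcp_pos': array([238.0697549 , 577.89548907, 231.29925343]), 'tool_rot': array([-6.09948644e-01, -3.08181162e+00,  3.26626827e-05]), 'force': array([-0.37411439,  0.06562386, -1.28195345]), 'wrist_torque': array([-0.00654011,  0.02081669,  0.04196433]), 'finger_force': 0.0, 'grip_width': 85.61825813909442}
```

```bash
python3 - <<'E'
import cv2,numpy as np
a=cv2.imread("pics/scene0.png")[95:295,200:400]; b=cv2.imread("pics/top0.png")[100:290,220:420]
cv2.imwrite("pics/s1.png",cv2.resize(a,(600,600),interpolation=cv2.INTER_CUBIC))
cv2.imwrite("pics/t1.png",cv2.resize(b,(600,570),interpolation=cv2.INTER_CUBIC))
E
```

```text
(no output)
```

View pics/s1.png

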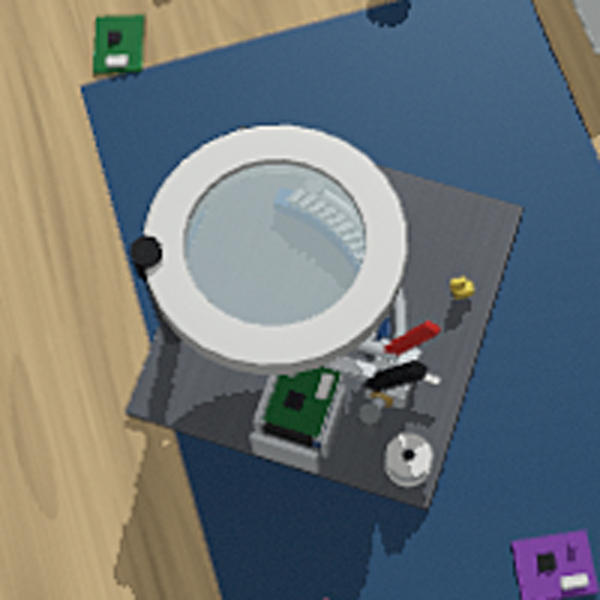

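View pics/t1.png

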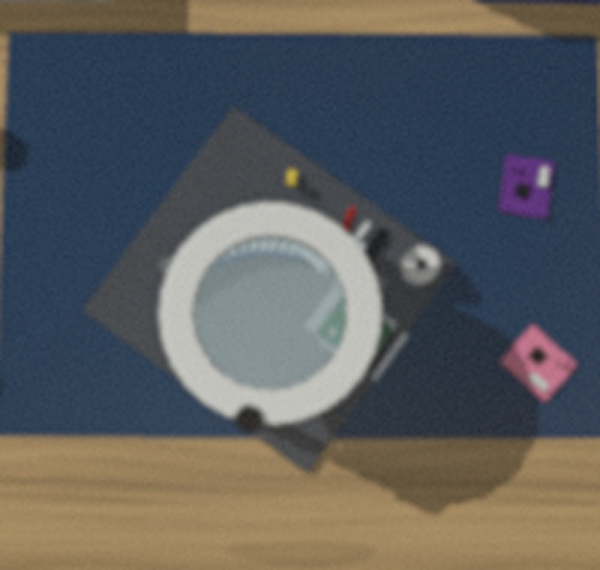

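```bash
cat > h.py <<'E'
import numpy as np,cv2
from scipy.optimize import least_squares
from scipy.spatial.transform import Rotation as R
CAL={}
def proj(p,X):
    W=np.array(p["world_from_camera"]);c=(np.atleast_2d(X)-W[:3,3])@W[:3,:3]
    s=np.c_[c[:,0]/-c[:,2],-c[:,1]/-c[:,2]];s=s*(1+p["k1"]*(s**2).sum(1,keepdims=True))
    return s*p["K"][0][0]+np.array([p["K"][0][2],p["K"][1][2]])
def ray(p,uv):
    K=np.array(p["K"]);s0=(np.array(uv,float)-K[:2,2])/K[0,0];s=s0.copy()
    for _ in range(20): s=s0/(1+p["k1"]*(s@s))
    W=np.array(p["world_from_camera"]);return W[:3,3],W[:3,:3]@np.array([s[0],-s[1],-1])
def atz(p,uv,z):
    o,d=ray(p,uv);return o+d*(z-o[2])/d[2]
def v2w(v,X):
    X=np.atleast_2d(X).astype(float);c,s=np.cos(v[2]),np.sin(v[2])
    return np.c_[v[0]+c*X[:,0]-s*X[:,1],v[1]+s*X[:,0]+c*X[:,1],X[:,2]]
def w2v(v,P):
    P=np.atleast_2d(P);c,s=np.cos(v[2]),np.sin(v[2]);d=P[:,:2]-v[:2]
    return np.c_[c*d[:,0]+s*d[:,1],-s*d[:,0]+c*d[:,1],P[:,2]]
def rot(a,X): return v2w([0,0,a],X)
E
python3 - <<'E'
from h import *
from bench import *
S=read_camera("scene");T=read_camera("top")
C={'a':(-200,-185,10),'b':(60,-185,10),'c':(60,95,10),'d':(-200,95,10)}
so=[('a',523,207),('d',427,507),('c',127,413)]
to=[('a',235,107),('b',84,310),('c',315,472),('d',455,262)]
obs=[(S,C[k],200+u/3-.33,95+w/3-.33) for k,u,w in so]+[(T,C[k],220+u/3-.33,100+w/3-.33) for k,u,w in to]
f=lambda v:np.concatenate([proj(p,v2w(v,X))[0]-(u,w) for p,X,u,w in obs])
r=min((least_squares(f,[430,50,y],x_scale=[10,10,.1],loss='soft_l1') for y in (0,1.5,3,-1.5)),key=lambda r:r.cost)
print(r.x,r.cost,r.fun.round(1)); v=r.x;np.save("v.npy",v)
for n,p in(("S",S),("T",T)):
    im=p["frame"].astype(int);m=(im[...,0]>130)&(im[...,1]>110)&(im[...,2]<90)
    q=proj(p,v2w(v,rot(.4,[(-182,0,32)])))[0].astype(int);k=np.zeros_like(m);k[q[1]-40:q[1]+40,q[0]-40:q[0]+40]=1
    ys,xs=np.nonzero(m&k);print(n,"flag",len(xs),xs.mean(),ys.mean())
    P=w2v(v,atz(p,(xs.mean(),ys.mean()),34))[0];print(P,np.hypot(*P[:2]),np.arctan2(-P[1],-P[0]))
for uv in [(200+433/3,95+378/3)]:
    P=w2v(v,atz(S,uv,34))[0];print("ptr",P,np.hypot(*P[:2]),np.arctan2(-P[1],-P[0]))
c=v2w(v,[(-40,-19,174)]);print(proj(T,c),proj(S,c),"lamp expected T ~310,207; S ~292,176")
for k in(.0,.08,.16,.4): print(k,proj(S,v2w(v,rot(k,[(-178,0,34)]))))
E
```

```text
[418.42050129  33.48071755  -3.75326591] 3.307262649909965 [ 0.4 -0.3  1.   0.8 -1.1  0.4 -0.5 -0.6 -0.4  0.2 -1.8  0.5  0.9 -0.1]
S flag 15 353.8666666666667 190.26666666666668
[-172.2339702   -86.42520165   34.        ] 192.7014685232759 0.4650782019239092
T flag 18 316.6111111111111 158.72222222222223
[-169.00275546  -90.45907319   34.        ] 191.68926750110768 0.4914499551753801
ptr [-172.94612217   -2.40324848   34.        ] 172.96281905909558 0.01389504301453021
[[310.28053596 203.73151361]] [[291.03192271 175.23664628]] lamp expected T ~310,207; S ~292,176
0.0 [[346.06239805 222.50196434]]
0.08 [[347.52815634 217.12710346]]
0.16 [[348.52038547 211.6969125 ]]
0.4 [[348.66681688 195.43661157]]
```

```bash
cat >> h.py <<'E'
def tgt(v,a,tilt,back=0,dy=0.,gp=(-155,5,86),goff=19):
    """tool pose (R,p TCP) for grasp at carriage angle a, moved dy along carriage y, back mm out along tool"""
    A=v[2]+a; t=np.radians(tilt)
    M=R.from_euler('z',A).as_matrix()
    z=M@np.array([np.sin(t),0,-np.cos(t)]); y=M@np.array([0,-1.,0]); x=np.cross(y,z)
    P=v2w(v,rot(a,[(gp[0],gp[1]+dy,gp[2])]))[0]
    return np.c_[x,y,z], P+z*(goff-back)
def rel(R0,p0,R1,p1):
    d=R0.T@(p1-p0)/1000; w=np.degrees(R.from_matrix(R0.T@R1).as_rotvec())
    return d.round(4),w.round(2)
E
python3 - <<'E'
from h import *
from bench import *
print([ (a,getattr(robot,a)) for a in dir(robot) if a[0]!='_'])
v=np.load("v.npy"); s=readout.state(); R0=R.from_rotvec(s["tool_rot"]).as_matrix();p0=s["tcp_pos"]
for b in (180,120,60,0):
    R1,p1=tgt(v,0,38,b); print(b,p1.round(1),rel(R0,p0,R1,p1))
W=read_camera("wrist")["world_from_camera"]; print("cam in tool",(R0.T@W[:3,:3]).round(3).tolist(),R0.T@(W[:3,3]-p0))
E
```

```text
[('PlanningError', <class 'bench.PlanningError'>), ('grasp_offset', 18.700000000000003)]
180 [ 623.6 -116.5  212.9] (array([-0.621 , -0.4952,  0.0184]), array([-4.2 , 37.84, 12.19]))
120 [593.4 -95.3 165.6] (array([-0.585 , -0.4871,  0.0657]), array([-4.2 , 37.84, 12.19]))
60 [563.1 -74.1 118.3] (array([-0.5489, -0.479 ,  0.113 ]), array([-4.2 , 37.84, 12.19]))
0 [532.9 -52.9  71. ] (array([-0.5129, -0.4709,  0.1603]), array([-4.2 , 37.84, 12.19]))
cam in tool [[0.001, 0.947, 0.32], [1.0, -0.001, 0.001], [0.001, 0.32, -0.947]] [  82.4963013    -0.53266523 -143.20379049]
```

Request:
send_rows(motion=[{"x":-0.05,"y":-0.04,"z":-0.04,"jaw":0.064},{"x":-0.15,"y":-0.12,"z":-0.09,"ay":8,"az":3},{"x":-0.3,"y":-0.25,"z":-0.1,"ax":-2,"ay":19,"az":6},{"x":-0.3,"y":-0.25,"z":-0.1,"ax":-2,"ay":19,"az":6},{"x":-0.3,"y":-0.25,"z":-0.1,"ax":-2,"ay":19,"az":6},{"x":-0.3,"y":-0.25,"z":-0.1,"ax":-2,"ay":19,"az":6},{"x":-0.3,"y":-0.25,"z":-0.1,"ax":-2,"ay":19,"az":6},{"x":-0.3,"y":-0.25,"z":-0.1,"ax":-2,"ay":19,"az":6},{"x":-0.645,"y":-0.5,"z":-0.05,"ax":-4.2,"ay":37.84,"az":12.19},{"x":-0.645,"y":-0.5,"z":-0.05,"ax":-4.2,"ay":37.84,"az":12.19},{"x":-0.645,"y":-0.5,"z":-0.05,"ax":-4.2,"ay":37.84,"az":12.19},{"x":-0.645,"y":-0.5,"z":-0.05,"ax":-4.2,"ay":37.84,"az":12.19},{"x":-0.645,"y":-0.5,"z":-0.05,"ax":-4.2,"ay":37.84,"az":12.19},{"x":-0.645,"y":-0.5,"z":-0.05,"ax":-4.2,"ay":37.84,"az":12.19},{"x":-0.645,"y":-0.5,"z":-0.05,"ax":-4.2,"ay":37.84,"az":12.19},{"x":-0.645,"y":-0.5,"z":-0.05,"ax":-4.2,"ay":37.84,"az":12.19},{"x":-0.645,"y":-0.5,"z":-0.05,"ax":-4.2,"ay":37.84,"az":12.19},{"x":-0.645,"y":-0.5,"z":-0.05,"ax":-4.2,"ay":37.84,"az":12.19},{"x":-0.645,"y":-0.5,"z":-0.05,"ax":-4.2,"ay":37.84,"az":12.19},{"x":-0.645,"y":-0.5,"z":-0.05,"ax":-4.2,"ay":37.84,"az":12.19}])

```text
validation failed for argument at $.mo...
```

```bash
python3 - <<'E'
from h import *
from bench import *
v=np.load("v.npy"); s=readout.state(); R0=R.from_rotvec(s["tool_rot"]).as_matrix();p0=s["tcp_pos"]
print(s["clock"],p0,s["joint_positions"].round(3),s["grip_width"])
R1,p1=tgt(v,0,38,150); print(rel(R0,p0,R1,p1))
p=read_camera("wrist"); cv2.imwrite("pics/w1.png",p["frame"][:,:,::-1])
for q in ["carriage","pawl","flag","handle_grip","pointer_tip","flag_tip","spool_small","module"]:
    print(q,[(r["rect"],round(r["confidence"],2)) for r in look_for(p,q)[:2]])
print(proj(p,v2w(v,[(-178,0,34),(-155,5,86),(-200,95,10),(-200,-185,10)])),proj(p,v2w(v,rot(.48,[(-182,0,32)]))))
E
```

```text
1.25 [238.06048281 577.88501063 231.28554391] [ 1.068  0.217  1.613  0.     1.311 -0.112] 85.31760509108143
(array([-0.603 , -0.4912,  0.0421]), array([-4.2 , 37.84, 12.19]))
carriage []
pawl []
flag []
handle_grip []
pointer_tip [([0.0, 357.1, 159.5, 41.6], 0.53)]
flag_tip []
spool_small []
module []
[[ 35.17912225 488.42106863]
 [  3.70577883 517.14238053]
 [ -7.75688137 470.71795955]
 [152.62326161 498.61345111]] [[ 86.44147453 489.89470609]]
```

View pics/w1.png

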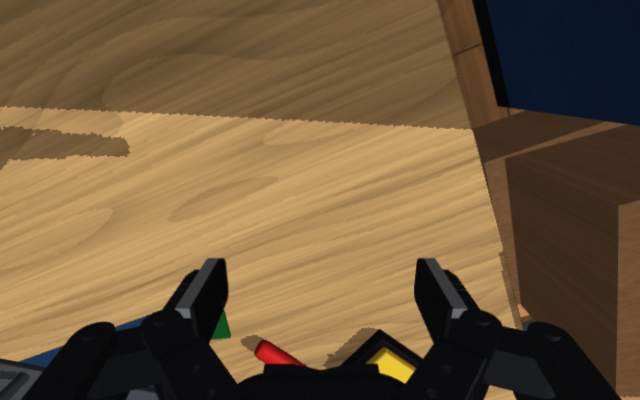

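The move was refused, so the arm is still at the start. The picture shows only the table, the fingers and a wooden block at the right (about 560,250). I'll resend with complete rows.

Request:
send_rows(motion=[{"jaw":0.064,"x":-0.05,"y":-0.04,"z":-0.04,"ax":0,"ay":0,"az":0},{"jaw":0.064,"x":-0.15,"y":-0.12,"z":-0.09,"ax":-1,"ay":8,"az":3},{"jaw":0.064,"x":-0.3,"y":-0.25,"z":-0.1,"ax":-2,"ay":19,"az":6},{"jaw":0.064,"x":-0.3,"y":-0.25,"z":-0.1,"ax":-2,"ay":19,"az":6},{"jaw":0.064,"x":-0.3,"y":-0.25,"z":-0.1,"ax":-2,"ay":19,"az":6},{"jaw":0.064,"x":-0.3,"y":-0.25,"z":-0.1,"ax":-2,"ay":19,"az":6},{"jaw":0.064,"x":-0.3,"y":-0.25,"z":-0.1,"ax":-2,"ay":19,"az":6},{"jaw":0.064,"x":-0.3,"y":-0.25,"z":-0.1,"ax":-2,"ay":19,"az":6},{"jaw":0.064,"x":-0.645,"y":-0.5,"z":-0.05,"ax":-4.2,"ay":37.84,"az":12.19},{"jaw":0.064,"x":-0.645,"y":-0.5,"z":-0.05,"ax":-4.2,"ay":37.84,"az":12.19},{"jaw":0.064,"x":-0.645,"y":-0.5,"z":-0.05,"ax":-4.2,"ay":37.84,"az":12.19},{"jaw":0.064,"x":-0.645,"y":-0.5,"z":-0.05,"ax":-4.2,"ay":37.84,"az":12.19},{"jaw":0.064,"x":-0.645,"y":-0.5,"z":-0.05,"ax":-4.2,"ay":37.84,"az":12.19},{"jaw":0.064,"x":-0.645,"y":-0.5,"z":-0.05,"ax":-4.2,"ay":37.84,"az":12.19},{"jaw":0.064,"x":-0.645,"y":-0.5,"z":-0.05,"ax":-4.2,"ay":37.84,"az":12.19},{"jaw":0.064,"x":-0.645,"y":-0.5,"z":-0.05,"ax":-4.2,"ay":37.84,"az":12.19},{"jaw":0.064,"x":-0.645,"y":-0.5,"z":-0.05,"ax":-4.2,"ay":37.84,"az":12.19},{"jaw":0.064,"x":-0.645,"y":-0.5,"z":-0.05,"ax":-4.2,"ay":37.84,"az":12.19},{"jaw":0.064,"x":-0.645,"y":-0.5,"z":-0.05,"ax":-4.2,"ay":37.84,"az":12.19},{"jaw":0.064,"x":-0.645,"y":-0.5,"z":-0.05,"ax":-4.2,"ay":37.84,"az":12.19}])

```text
clock: 3.7
tcp_pos: [643.8, -129.1, 281.7]
tool_rot: [-0.751, -2.381, -0.259]
force: [0.3, -0.1, 0.1]
grip_width: 63.9
finger_force: 0.0
```

```bash
cat > look.py <<'E'
import sys
from h import *
from bench import *
v=np.load("v.npy"); s=readout.state(); R0=R.from_rotvec(s["tool_rot"]).as_matrix();p0=s["tcp_pos"]
print(s["clock"],p0,s["joint_positions"].round(3),s["grip_width"])
p=read_camera("wrist"); cv2.imwrite(f"pics/{sys.argv[1]}.png",p["frame"][:,:,::-1])
for q in ["carriage","pawl","flag","handle_grip","pointer_tip","flag_tip","spool_small","module"]:
    print(q,[([round(t) for t in r["rect"]],round(r["confidence"],2)) for r in look_for(p,q)[:2]])
print(proj(p,v2w(v,[(-178,0,34),(-155,5,86),(-200,95,10),(-200,-185,10)])).round(),proj(p,v2w(v,rot(.48,[(-182,0,32)]))).round())
import pickle;pickle.dump(p,open(f"{sys.argv[1]}.pkl","wb"))
E
python3 look.py w2
```

```text
3.7 [ 643.76939852 -129.14204267  281.6873524 ] [-0.373  0.671  1.021  0.169  2.092 -1.298] 63.90140643621785
carriage [([304, 133, 55, 76], 0.74), ([250, 0, 210, 232], 0.7)]
pawl [([326, 156, 34, 31], 0.65)]
flag [([388, 198, 6, 21], 0.71)]
handle_grip [([302, 131, 55, 81], 0.62)]
pointer_tip []
flag_tip [([388, 200, 12, 17], 0.65)]
spool_small [([265, 194, 27, 31], 0.75)]
module [([240, 294, 23, 50], 0.94), ([267, 121, 44, 34], 0.86)]
[[324. 210.]
 [321. 178.]
 [254. 230.]
 [461. 231.]] [[388. 198.]]
```

View pics/w2.png

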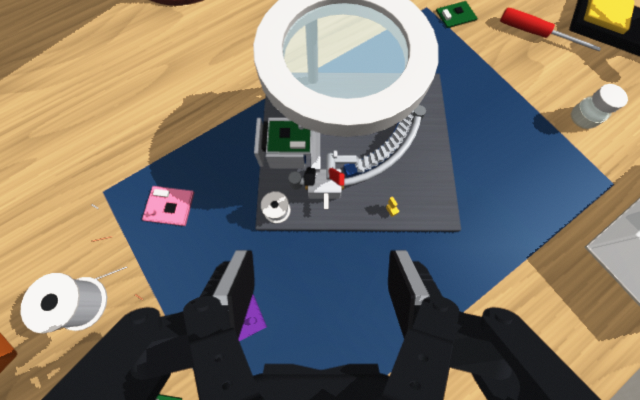

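The wrist view shows the green module at (290,137), black post (310,176), red lever (337,176), pointer tip (326,208) and flag (393,206), close to the predictions. The pink (168,206) and purple (250,315) boards are decoys. One enlarged crop next.

```bash
python3 - <<'E'
import cv2
a=cv2.imread("pics/w2.png")[110:240,245:405]
cv2.imwrite("pics/w2c.png",cv2.resize(a,(720,585),interpolation=cv2.INTER_CUBIC))
E
```

```text
(no output)
```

View pics/w2c.png

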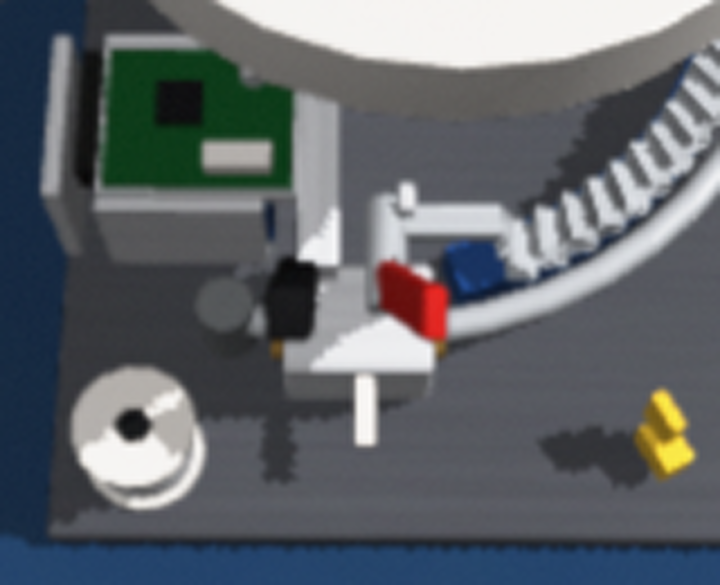

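```bash
cat > fit.py <<'E'
from h import *
from bench import *
import pickle
p=pickle.load(open("w2.pkl","rb"));v0=np.load("v.npy")
ptr=(326.1,208.5);flg=(391.8,197.5);d=(256.1,230);a=(460.5,231)
def f(q):
    v=q[:3]
    return np.r_[proj(p,v2w(v,rot(q[3],[(-178,0,34)])))[0]-ptr, proj(p,v2w(v,rot(q[4],[(-182,0,32)])))[0]-flg,
      proj(p,v2w(v,[(-200,95,10)]))[0]-d, proj(p,v2w(v,[(-200,-185,10)]))[0]-a,(v-v0)/(2,2,.02),q[3]/.01]
r=least_squares(f,[*v0,0,.48],x_scale=[1,1,.01,.01,.01]);print(r.x,r.fun.round(2));np.save("v.npy",r.x[:3]);v=r.x[:3]
G=[(-163,26,100),(-163,-16,100),(-155,26,86),(-155,-16,86),(-163,5,100)]
print(((proj(p,v2w(v,rot(r.x[3],G)))-(245,110))*4.5).round())
s=readout.state();R0=R.from_rotvec(s["tool_rot"]).as_matrix();p0=s["tcp_pos"]
for b,dy in((60,8),(30,8),(0,8)):
    R1,p1=tgt(v,0,38,b,dy);print(b,p1.round(1),rel(R0,p0,R1,p1))
E
python3 fit.py
```

```text
[ 4.19087024e+02  3.50816522e+01 -3.75565554e+00  3.25809243e-03
  5.02908112e-01] [-0.24  1.02 -0.38 -0.7  -1.17 -0.06  1.24 -0.38  0.33  0.8  -0.12  0.33]
[[264. 315.]
 [431. 315.]
 [267. 306.]
 [427. 306.]
 [347. 315.]]
60 [558.9 -79.4 118.3] (array([-0.0229, -0.0076,  0.1894]), array([-0.09,  0.02,  0.13]))
30 [543.8 -68.8  94.7] (array([-0.0229, -0.0075,  0.2194]), array([-0.09,  0.02,  0.13]))
0 [528.7 -58.1  71. ] (array([-0.0228, -0.0075,  0.2494]), array([-0.09,  0.02,  0.13]))
```

Request:
send_rows(motion=[{"jaw":0.07,"x":-0.023,"y":-0.0035,"z":0.05,"ax":0,"ay":0,"az":0},{"jaw":0.07,"x":-0.023,"y":-0.0035,"z":0.09,"ax":0,"ay":0,"az":0},{"jaw":0.07,"x":-0.023,"y":-0.0035,"z":0.13,"ax":0,"ay":0,"az":0},{"jaw":0.07,"x":-0.023,"y":-0.0035,"z":0.17,"ax":0,"ay":0,"az":0},{"jaw":0.07,"x":-0.023,"y":-0.0035,"z":0.204,"ax":0,"ay":0,"az":0},{"jaw":0.07,"x":-0.023,"y":-0.0035,"z":0.204,"ax":0,"ay":0,"az":0}])

```text
clock: 4.75
tcp_pos: [548.7, -68.7, 102.3]
tool_rot: [-0.748, -2.37, -0.258]
force: [-0.3, -0.3, -0.9]
grip_width: 70.1
finger_force: 0.0
```

```bash
python3 look.py w3; python3 - <<'E'
from h import *
import pickle
p=pickle.load(open("w3.pkl","rb"));v=np.load("v.npy")
G=[(-163,26,100),(-163,-16,100),(-155,26,86),(-155,-16,86)]
print(proj(p,v2w(v,G)).round(1))
E
```

```text
4.75 [548.67640035 -68.68057368 102.33689918] [-0.343  0.623  1.453  0.166  1.721 -1.333] 70.06396374372416
carriage [([293, 152, 108, 143], 0.6)]
pawl [([336, 184, 64, 86], 0.78)]
flag [([447, 266, 27, 38], 0.74), ([169, 0, 458, 165], 0.53)]
handle_grip [([290, 145, 111, 149], 0.78)]
pointer_tip [([291, 150, 107, 144], 0.78), ([224, 119, 88, 68], 0.74)]
flag_tip [([448, 270, 29, 29], 0.81), ([289, 149, 110, 144], 0.17)]
spool_small [([245, 263, 28, 49], 0.57), ([449, 270, 28, 29], 0.51)]
module [([224, 122, 88, 67], 0.9), ([7, 238, 97, 79], 0.85)]
[[337. 294.]
 [332. 245.]
 [205. 326.]
 [589. 327.]] [[457. 270.]]
[[290.7 255.5]
 [374.3 255.8]
 [293.5 245.1]
 [369.8 245.4]]
```

View pics/w3.png

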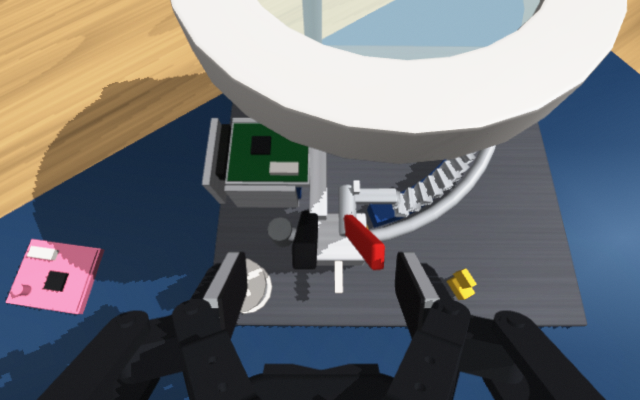

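The picture shows the post at (306,240), the red lever at (364,242), the pointer tip at (339,292) and the flag at (462,284). The handle sits about 1 mm towards the lever from the prediction.

```bash
cat > go.py <<'E'
import sys
from h import *
from bench import *
v=np.load("v.npy");s=readout.state();R0=R.from_rotvec(s["tool_rot"]).as_matrix();p0=s["tcp_pos"]
print(s["clock"],p0.round(1),s["force"].round(1),s["grip_width"],s["finger_force"],abs(s["joint_velocities"]).max())
for t in sys.argv[1:]:
    a,b,dy=map(float,t.split(","));R1,p1=tgt(v,a,38,b,dy);d,w=rel(R0,p0,R1,p1);print(t,d.tolist(),w.tolist())
E
python3 go.py 0,0,3 0,0,5
```

```text
5.2 [555.4 -72.  107.5] [-0.4  0.4  0.3] 70.004535517735 0.0 0.01409667554747402
0,0,3 [0.0011, 0.001, 0.0471] [-0.03, 0.17, 0.12]
0,0,5 [0.0011, -0.001, 0.0471] [-0.03, 0.17, 0.12]
```

Request:
send_rows(motion=[{"jaw":0.07,"x":0.001,"y":0.001,"z":0.015,"ax":0,"ay":0,"az":0},{"jaw":0.07,"x":0.001,"y":0.001,"z":0.03,"ax":0,"ay":0,"az":0},{"jaw":0.07,"x":0.001,"y":0.001,"z":0.04,"ax":0,"ay":0,"az":0},{"jaw":0.07,"x":0.001,"y":0.001,"z":0.047,"ax":0,"ay":0,"az":0},{"jaw":0.07,"x":0.001,"y":0.001,"z":0.047,"ax":0,"ay":0,"az":0},{"jaw":0.07,"x":0.001,"y":0.001,"z":0.047,"ax":0,"ay":0,"az":0},{"jaw":0.07,"x":0.001,"y":0.001,"z":0.047,"ax":0,"ay":0,"az":0}])

```text
clock: 5.9
tcp_pos: [530.9, -53.6, 70.4]
tool_rot: [-0.752, -2.382, -0.259]
force: [-0.2, -0.2, 0.5]
grip_width: 69.9
finger_force: 0.0
```

```bash
python3 look.py w4;python3 go.py 0,0,3; python3 - <<'E'
import cv2
a=cv2.imread("pics/w4.png")[100:400,120:520]
cv2.imwrite("pics/w4c.png",cv2.resize(a,(800,600),interpolation=cv2.INTER_CUBIC))
E
```

```text
5.9 [530.85701782 -53.63941694  70.40819875] [-0.331  0.619  1.524  0.172  1.64  -1.336] 69.91150510580016
carriage [([277, 173, 138, 162], 0.78)]
pawl [([338, 202, 74, 122], 0.62)]
flag [([470, 300, 27, 21], 0.55), ([231, 300, 28, 51], 0.44)]
handle_grip [([274, 174, 137, 160], 0.95), ([336, 204, 76, 119], 0.46)]
pointer_tip [([278, 174, 132, 159], 0.94)]
flag_tip [([471, 298, 27, 19], 0.76)]
spool_small []
module [([203, 125, 105, 77], 0.86), ([0, 265, 64, 88], 0.8)]
[[336. 333.]
 [329. 284.]
 [180. 367.]
 [631. 366.]] [[479. 302.]]
6.35 [530.3 -53.4  70. ] [-0.   0.3  0. ] 70.06576441757288 0.0 0.004023984081308042
0,0,3 [-0.0005, 0.0002, -0.0017] [-0.08, 0.02, 0.11]
```

View pics/w4c.png

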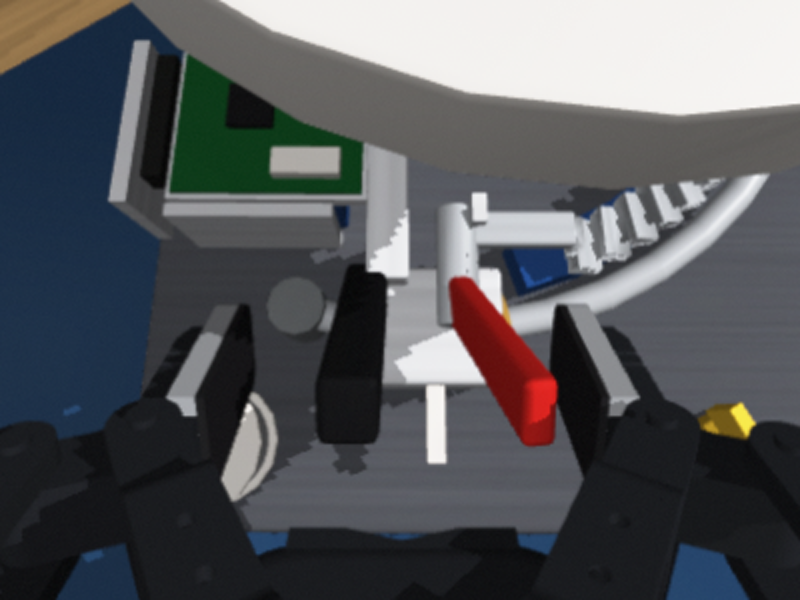

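The crop shows the pads straddling the black post (350,360) and red lever (510,370), all free. I'll squeeze, keeping the post-side finger about 2–3 mm beyond the post so the carriage can give.

Request:
send_rows(motion=[{"jaw":0.06,"x":0,"y":0.001,"z":0,"ax":0,"ay":0,"az":0},{"jaw":0.052,"x":0,"y":0.002,"z":0,"ax":0,"ay":0,"az":0},{"jaw":0.046,"x":0,"y":0.0025,"z":0,"ax":0,"ay":0,"az":0},{"jaw":0.046,"x":0,"y":0.0025,"z":0,"ax":0,"ay":0,"az":0},{"jaw":0.046,"x":0,"y":0.0025,"z":0,"ax":0,"ay":0,"az":0}], force=30)

```text
clock: 6.85
tcp_pos: [533.3, -50.1, 70.7]
tool_rot: [-0.752, -2.383, -0.263]
force: [3.4, 3.5, 2.5]
grip_width: 45.8
finger_force: 2.5
```

```bash
python3 go.py 0,0,0 0,0,8
```

```text
6.85 [533.3 -50.1  70.7] [3.4 3.5 2.5] 45.82485283564224 2.4736338813090697 0.0009299945506979635
0,0,0 [-0.0004, -0.0012, -0.0008] [0.11, 0.1, 0.19]
0,0,8 [-0.0004, -0.0092, -0.0008] [0.11, 0.1, 0.19]
```

Request:
send_rows(motion=[{"jaw":0.044,"x":0,"y":-0.001,"z":0,"ax":0,"ay":0,"az":0},{"jaw":0.042,"x":0,"y":-0.002,"z":0,"ax":0,"ay":0,"az":0},{"jaw":0.04,"x":0,"y":-0.003,"z":0,"ax":0,"ay":0,"az":0},{"jaw":0.038,"x":0,"y":-0.004,"z":0,"ax":0,"ay":0,"az":0},{"jaw":0.036,"x":0,"y":-0.005,"z":0,"ax":0,"ay":0,"az":0},{"jaw":0.034,"x":0,"y":-0.006,"z":0,"ax":0,"ay":0,"az":0},{"jaw":0.032,"x":0,"y":-0.007,"z":0,"ax":0,"ay":0,"az":0},{"jaw":0.03,"x":0,"y":-0.008,"z":0,"ax":0,"ay":0,"az":0},{"jaw":0.028,"x":0,"y":-0.008,"z":0,"ax":0,"ay":0,"az":0},{"jaw":0.024,"x":0,"y":-0.008,"z":0,"ax":0,"ay":0,"az":0},{"jaw":0.024,"x":0,"y":-0.008,"z":0,"ax":0,"ay":0,"az":0}])

```text
clock: 7.95
tcp_pos: [530.6, -55.8, 72.2]
tool_rot: [-0.752, -2.386, -0.269]
force: [5.4, 4.7, 5.8]
grip_width: 30.7
finger_force: 30.3
```

```bash
python3 go.py 0,0,8; python3 look.py w5 | tail -12; python3 - <<'E'
import cv2
a=cv2.imread("pics/w5.png")[100:400,120:520]
cv2.imwrite("pics/w5c.png",cv2.resize(a,(800,600),interpolation=cv2.INTER_CUBIC))
E
```

```text
7.95 [530.6 -55.8  72.2] [5.4 4.7 5.8] 30.69845778618638 30.26812557829544 0.0019990817627547797
0,0,8 [-0.0006, -0.003, 0.001] [0.39, 0.19, 0.31]
carriage [([281, 172, 139, 159], 0.8)]
pawl [([336, 201, 83, 120], 0.79)]
flag [([466, 298, 35, 34], 0.98)]
handle_grip [([280, 167, 137, 164], 0.56)]
pointer_tip [([278, 175, 139, 155], 0.86)]
flag_tip [([469, 299, 35, 30], 0.89)]
spool_small [([207, 289, 34, 16], 0.64)]
module [([206, 123, 99, 77], 0.63), ([1, 265, 66, 82], 0.63)]
[[339. 331.]
 [334. 282.]
 [184. 365.]
 [628. 362.]] [[479. 300.]]
```

View pics/w5c.png

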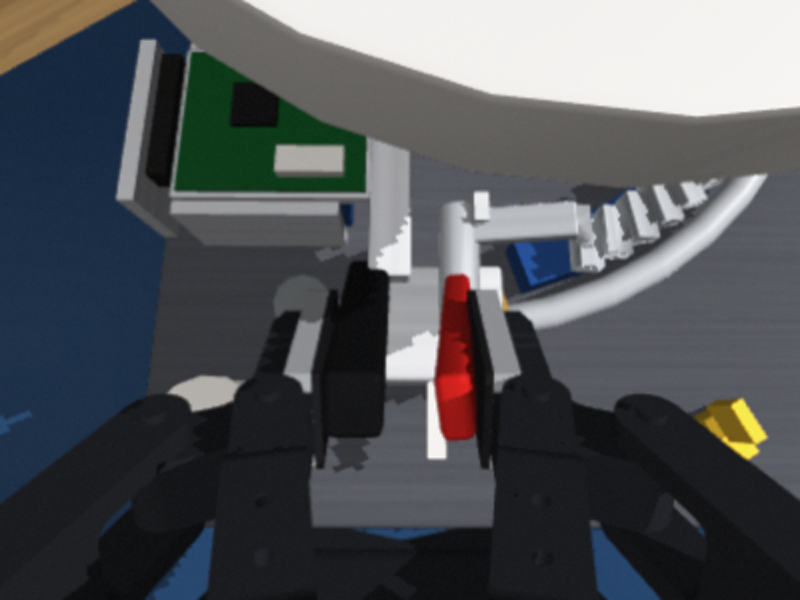

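The lever is squeezed against its stop (opening 30.7 mm, 30 N), with a small net force towards the module, so the pawl is out. Next I compute the arc.

```bash
cat > arc.py <<'E'
import sys
from h import *
from bench import *
v=np.load("v.npy");s=readout.state();R0=R.from_rotvec(s["tool_rot"]).as_matrix();p0=s["tcp_pos"];c=np.array([v[0],v[1],0])
for a in map(float,sys.argv[1:]):
    Z=R.from_euler('z',a).as_matrix();d,w=rel(R0,p0,Z@R0,c+Z@(p0-c));print(a,d.tolist(),w.tolist())
E
python3 arc.py .03 .06 .09 .12 .15 .18 .21 .24 .27 .3 .33 .36 .39 .42
```

```text
0.03 [-0.0002, 0.0043, -0.0001] [1.05, 0.02, -1.36]
0.06 [-0.0003, 0.0086, -0.0002] [2.11, 0.03, -2.72]
0.09 [-0.0003, 0.0129, -0.0001] [3.16, 0.05, -4.07]
0.12 [-0.0002, 0.0172, 0.0] [4.21, 0.06, -5.43]
0.15 [-0.0, 0.0216, 0.0002] [5.27, 0.08, -6.79]
0.18 [0.0003, 0.0259, 0.0005] [6.32, 0.09, -8.15]
0.21 [0.0007, 0.0301, 0.0009] [7.37, 0.11, -9.51]
0.24 [0.0012, 0.0344, 0.0013] [8.43, 0.12, -10.86]
0.27 [0.0018, 0.0386, 0.0018] [9.48, 0.14, -12.22]
0.3 [0.0025, 0.0429, 0.0024] [10.54, 0.15, -13.58]
0.33 [0.0033, 0.047, 0.0031] [11.59, 0.17, -14.94]
0.36 [0.0042, 0.0512, 0.0038] [12.64, 0.18, -16.3]
0.39 [0.0052, 0.0553, 0.0046] [13.7, 0.2, -17.65]
0.42 [0.0063, 0.0594, 0.0055] [14.75, 0.21, -19.01]
```

Request:
send_rows(motion=[{"jaw":0.024,"x":-0.0002,"y":0.0043,"z":-0.0001,"ax":1.05,"ay":0.02,"az":-1.36},{"jaw":0.024,"x":-0.0003,"y":0.0086,"z":-0.0002,"ax":2.11,"ay":0.03,"az":-2.72},{"jaw":0.024,"x":-0.0003,"y":0.0129,"z":-0.0001,"ax":3.16,"ay":0.05,"az":-4.07},{"jaw":0.024,"x":-0.0002,"y":0.0172,"z":0,"ax":4.21,"ay":0.06,"az":-5.43}])

```text
clock: 8.8
tcp_pos: [540.1, -42.8, 72.2]
tool_rot: [-0.606, -2.419, -0.217]
force: [4.2, 1.1, 7.0]
grip_width: 31.1
finger_force: 34.5
```

```bash
python3 go.py 0.1,0,8; python3 look.py w6 | grep -E "carr|pointer|handle|module"; python3 arc.py .03 .06 .09 .12 .15 .18 .21 .24 .27 .3 .33 .36
```

```text
8.8 [540.1 -42.8  72.2] [4.2 1.1 7. ] 31.08339836053201 34.53225551638752 0.1350905710681245
0.1,0,8 [-0.0003, -0.0047, 0.0012] [-0.44, 0.16, 1.18]
carriage [([194, 131, 102, 67], 0.75)]
handle_grip [([280, 185, 138, 148], 0.82)]
pointer_tip [([280, 187, 136, 144], 0.9)]
module [([195, 134, 101, 62], 0.8)]
0.03 [-0.0002, 0.0043, -0.0001] [1.05, 0.01, -1.36]
0.06 [-0.0004, 0.0086, -0.0002] [2.11, 0.03, -2.72]
0.09 [-0.0004, 0.0129, -0.0002] [3.16, 0.04, -4.07]
0.12 [-0.0003, 0.0173, -0.0001] [4.22, 0.05, -5.43]
0.15 [-0.0001, 0.0216, 0.0001] [5.27, 0.06, -6.79]
0.18 [0.0002, 0.0259, 0.0004] [6.32, 0.08, -8.15]
0.21 [0.0006, 0.0302, 0.0007] [7.38, 0.09, -9.51]
0.24 [0.001, 0.0344, 0.0011] [8.43, 0.1, -10.86]
0.27 [0.0016, 0.0387, 0.0016] [9.48, 0.11, -12.22]
0.3 [0.0023, 0.0429, 0.0022] [10.54, 0.13, -13.58]
0.33 [0.0031, 0.0471, 0.0028] [11.59, 0.14, -14.94]
0.36 [0.004, 0.0512, 0.0036] [12.65, 0.15, -16.29]
```

Request:
send_rows(motion=[{"jaw":0.024,"x":-0.0002,"y":0.0043,"z":-0.0001,"ax":1.05,"ay":0.01,"az":-1.36},{"jaw":0.024,"x":-0.0004,"y":0.0086,"z":-0.0002,"ax":2.11,"ay":0.03,"az":-2.72},{"jaw":0.024,"x":-0.0004,"y":0.0129,"z":-0.0002,"ax":3.16,"ay":0.04,"az":-4.07},{"jaw":0.024,"x":-0.0003,"y":0.0173,"z":-0.0001,"ax":4.22,"ay":0.05,"az":-5.43},{"jaw":0.024,"x":-0.0001,"y":0.0216,"z":0.0001,"ax":5.27,"ay":0.06,"az":-6.79},{"jaw":0.024,"x":0.0002,"y":0.0259,"z":0.0004,"ax":6.32,"ay":0.08,"az":-8.15},{"jaw":0.024,"x":0.0006,"y":0.0302,"z":0.0007,"ax":7.38,"ay":0.09,"az":-9.51},{"jaw":0.024,"x":0.001,"y":0.0344,"z":0.0011,"ax":8.43,"ay":0.1,"az":-10.86},{"jaw":0.024,"x":0.0016,"y":0.0387,"z":0.0016,"ax":9.48,"ay":0.11,"az":-12.22},{"jaw":0.024,"x":0.0023,"y":0.0429,"z":0.0022,"ax":10.54,"ay":0.13,"az":-13.58},{"jaw":0.024,"x":0.0023,"y":0.0429,"z":0.0022,"ax":10.54,"ay":0.13,"az":-13.58},{"jaw":0.024,"x":0.0023,"y":0.0429,"z":0.0022,"ax":10.54,"ay":0.13,"az":-13.58}])

```text
clock: 10.45
tcp_pos: [558.4, -3.1, 72.2]
tool_rot: [-0.236, -2.474, -0.091]
force: [6.8, 1.9, 6.4]
grip_width: 30.9
finger_force: 33.5
```

```bash
python3 go.py 0.4,0,8; python3 look.py w7 | grep -E "flag|module"; python3 - <<'E'
import cv2
a=cv2.imread("pics/w7.png")[160:360,240:500]
cv2.imwrite("pics/w7c.png",cv2.resize(a,(780,600),interpolation=cv2.INTER_CUBIC))
E
```

```text
10.45 [558.4  -3.1  72.2] [6.8 1.9 6.4] 30.910934811081066 33.52069588378072 0.006710507501564635
0.4,0,8 [0.0001, -0.0053, 0.0015] [-0.41, 0.27, 1.22]
flag [([351, 340, 16, 26], 0.64)]
flag_tip [([351, 340, 16, 26], 0.7)]
module [([0, 368, 28, 31], 0.86), ([4, 126, 40, 80], 0.58)]
```

View pics/w7c.png

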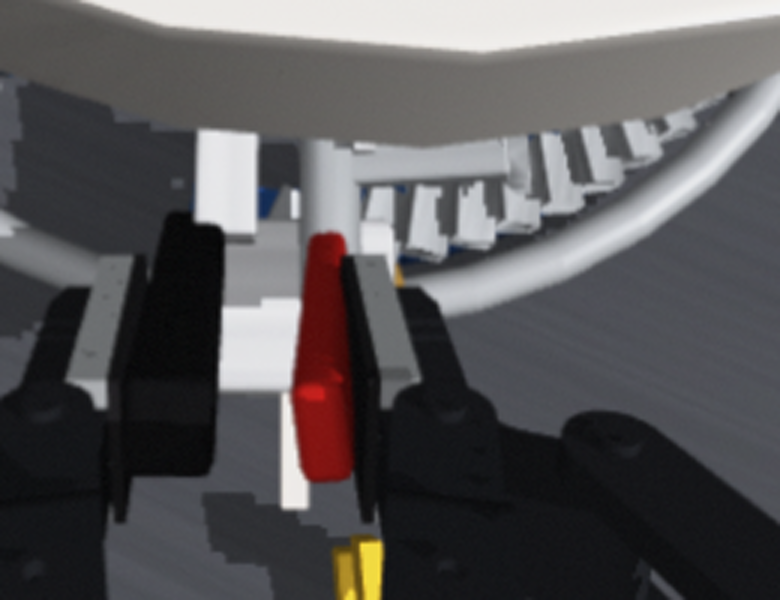

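The picture shows the carriage moved along, pointer tip at (338,329) and flag tip at (363,340), about 25 px ahead of it.

```bash
cat > ang.py <<'E'
import pickle,sys
from h import *
v=np.load("v.npy");p=pickle.load(open(sys.argv[1]+".pkl","rb"))
def A(uv,z):
    P=w2v(v,atz(p,uv,z))[0];return np.hypot(*P[:2]).round(1),np.arctan2(-P[1],-P[0]).round(4)
im=p["frame"].astype(int)
y=(im[...,0]>150)&(im[...,1]>120)&(im[...,2]<90);y[:250]=0;y[:,:300]=0;y[:,500:]=0
ys,xs=np.nonzero(y);print("flag px",len(xs),xs.min(),xs.max(),ys.min(),ys.max())
t=ys<=ys.min()+1;print("flag tip",A((xs[t].mean(),ys.min()),32),"centroid",A((xs.mean(),ys.mean()),32))
w=(im.min(2)>190);w[:295]=0;w[340:]=0;w[:,:310]=0;w[:,355:]=0
ys,xs=np.nonzero(w);print("ptr px",len(xs),xs.min(),xs.max(),ys.min(),ys.max());t=ys>=ys.max()-2
print("ptr tip",A((xs[t].mean(),ys.max()+.5),34),"mid",A((xs.mean(),ys.mean()),34))
E
python3 ang.py w7; python3 - <<'E'
from h import *
v=np.load("v.npy");print(proj(__import__('pickle').load(open("w7.pkl","rb")),v2w(v,np.r_[rot(.4,[(-178,0,34)]),rot(.4,[(-182,0,32)]),rot(.48,[(-182,0,32)]),rot(.5,[(-182,0,32)])])))
E
```

```text
flag px 250 353 373 250 363
flag tip (np.float64(133.5), np.float64(0.5764)) centroid (np.float64(188.5), np.float64(0.4825))
ptr px 182 334 341 295 328
ptr tip (np.float64(177.2), np.float64(0.4123)) mid (np.float64(169.8), np.float64(0.4091))
[[333.6823835  329.95597656]
 [333.45924696 337.21894538]
 [358.83754796 336.67558857]
 [365.14577086 336.19218955]]
```

```bash
python3 arc.py .02 .04 .058
```

```text
0.02 [-0.0002, 0.0029, -0.0001] [0.7, 0.01, -0.91]
0.04 [-0.0003, 0.0058, -0.0002] [1.4, 0.02, -1.81]
0.058 [-0.0003, 0.0084, -0.0002] [2.03, 0.03, -2.63]
```

Request:
send_rows(motion=[{"jaw":0.024,"x":-0.0002,"y":0.0029,"z":-0.0001,"ax":0.7,"ay":0.01,"az":-0.91},{"jaw":0.024,"x":-0.0003,"y":0.0058,"z":-0.0002,"ax":1.4,"ay":0.02,"az":-1.81},{"jaw":0.024,"x":-0.0003,"y":0.0084,"z":-0.0002,"ax":2.03,"ay":0.03,"az":-2.63},{"jaw":0.024,"x":-0.0003,"y":0.0084,"z":-0.0002,"ax":2.03,"ay":0.03,"az":-2.63},{"jaw":0.024,"x":-0.0003,"y":0.0084,"z":-0.0002,"ax":2.03,"ay":0.03,"az":-2.63}])

```text
clock: 11.4
tcp_pos: [560.4, 5.0, 72.2]
tool_rot: [-0.164, -2.479, -0.067]
force: [7.5, 2.2, 6.3]
grip_width: 30.6
finger_force: 33.5
```

```bash
python3 go.py 0.46,0,8; python3 look.py w8 | grep -E "flag"; python3 ang.py w8
```

```text
11.4 [560.4   5.   72.2] [7.5 2.2 6.3] 30.62331722518334 33.51823702454567 0.0024917503986799424
0.46,0,8 [0.0002, -0.005, 0.0015] [-0.32, 0.29, 1.13]
flag [([332, 338, 18, 33], 0.73)]
flag_tip [([333, 340, 21, 28], 0.73)]
flag px 331 335 373 250 366
flag tip (np.float64(133.6), np.float64(0.6343)) centroid (np.float64(189.7), np.float64(0.4879))
ptr px 182 334 341 295 328
ptr tip (np.float64(177.3), np.float64(0.4702)) mid (np.float64(169.9), np.float64(0.4671))
```

Request:
send_rows(motion=[{"jaw":0.033,"x":0,"y":0.0012,"z":0,"ax":0,"ay":0,"az":0},{"jaw":0.036,"x":0,"y":0.0027,"z":0,"ax":0,"ay":0,"az":0},{"jaw":0.039,"x":0,"y":0.0042,"z":0,"ax":0,"ay":0,"az":0},{"jaw":0.042,"x":0,"y":0.0057,"z":0,"ax":0,"ay":0,"az":0},{"jaw":0.045,"x":0,"y":0.0072,"z":0,"ax":0,"ay":0,"az":0},{"jaw":0.05,"x":0,"y":0.0097,"z":0,"ax":0,"ay":0,"az":0},{"jaw":0.05,"x":0,"y":0.0097,"z":0,"ax":0,"ay":0,"az":0},{"jaw":0.05,"x":0,"y":0.0097,"z":0,"ax":0,"ay":0,"az":0}])

```text
clock: 12.65
tcp_pos: [556.9, 13.5, 68.9]
tool_rot: [-0.164, -2.469, -0.061]
force: [0.9, 0.5, -0.4]
grip_width: 50.2
finger_force: 0.0
```

```bash
python3 go.py 0.46,0,0; python3 look.py w9 | grep -E "flag"; python3 ang.py w9
```

```text
12.65 [556.9  13.5  68.9] [ 0.9  0.5 -0.4] 50.18383006068101 0.0 0.005177315653029717
0.46,0,0 [-0.0016, -0.0049, -0.0039] [-0.61, -0.3, 1.02]
flag [([317, 350, 21, 18], 0.26)]
flag_tip [([320, 351, 20, 21], 0.79)]
flag px 276 322 363 260 368
flag tip (np.float64(135.1), np.float64(0.6294)) centroid (np.float64(180.0), np.float64(0.5059))
ptr px 415 310 340 295 338
ptr tip (np.float64(177.3), np.float64(0.4669)) mid (np.float64(164.6), np.float64(0.4686))
```

Request:
send_rows(motion=[{"jaw":0.05,"x":0,"y":0.001,"z":0,"ax":0,"ay":0,"az":0},{"jaw":0.05,"x":0,"y":0.002,"z":0,"ax":0,"ay":0,"az":0},{"jaw":0.05,"x":0,"y":0.003,"z":0,"ax":0,"ay":0,"az":0},{"jaw":0.05,"x":0,"y":0.003,"z":0,"ax":0,"ay":0,"az":0}])

```text
clock: 13.5
tcp_pos: [558.3, 16.3, 69.6]
tool_rot: [-0.164, -2.471, -0.061]
force: [0.6, 0.5, 0.2]
grip_width: 50.3
finger_force: 0.2
```

```bash
python3 go.py; python3 look.py w10 | grep -E "flag"; python3 ang.py w10;python3 - <<'E'
import cv2
a=cv2.imread("pics/w10.png")[160:380,230:510]
cv2.imwrite("pics/w10c.png",cv2.resize(a,(760,597),interpolation=cv2.INTER_CUBIC))
E
```

```text
13.5 [558.3  16.3  69.6] [0.6 0.5 0.2] 50.25259184323197 0.2338813617825508 0.0029348124305444315
flag [([316, 344, 18, 27], 0.6)]
flag_tip [([316, 347, 19, 22], 0.87)]
flag px 332 317 361 257 369
flag tip (np.float64(134.5), np.float64(0.64)) centroid (np.float64(182.7), np.float64(0.5032))
ptr px 379 310 340 295 336
ptr tip (np.float64(177.4), np.float64(0.4806)) mid (np.float64(166.2), np.float64(0.4816))
```

Request:
send_rows(motion=[{"jaw":0.05,"x":0,"y":0.0005,"z":0,"ax":0,"ay":0,"az":0},{"jaw":0.05,"x":0,"y":0.001,"z":0,"ax":0,"ay":0,"az":0},{"jaw":0.05,"x":0,"y":0.001,"z":0,"ax":0,"ay":0,"az":0}])

```text
clock: 14.25
tcp_pos: [558.3, 16.9, 69.5]
tool_rot: [-0.165, -2.471, -0.06]
force: [-0.5, -1.4, -0.1]
grip_width: 50.1
finger_force: 0.8
```

```bash
python3 go.py; python3 look.py w11 | grep -E "flag"; python3 ang.py w11
```

```text
14.25 [558.3  16.9  69.5] [-0.5 -1.4 -0.1] 50.107976143053676 0.7504649274051189 0.0016143409535801553
flag [([315, 347, 15, 26], 0.61)]
flag_tip [([314, 347, 18, 23], 0.61)]
flag px 322 316 361 257 369
flag tip (np.float64(134.4), np.float64(0.6442)) centroid (np.float64(182.8), np.float64(0.5035))
ptr px 374 310 340 295 336
ptr tip (np.float64(177.2), np.float64(0.4843)) mid (np.float64(166.1), np.float64(0.4853))
```

Request:
send_rows(motion=[{"jaw":0.05,"x":0,"y":0.0005,"z":0,"ax":0,"ay":0,"az":0},{"jaw":0.05,"x":0,"y":0.001,"z":0,"ax":0,"ay":0,"az":0},{"jaw":0.05,"x":0,"y":0.001,"z":0,"ax":0,"ay":0,"az":0}])

```text
clock: 15.0
tcp_pos: [558.4, 17.2, 69.5]
tool_rot: [-0.165, -2.471, -0.058]
force: [-1.4, -5.1, -0.7]
grip_width: 50.1
finger_force: 2.6
```

```bash
python3 go.py; python3 look.py w12 | grep -E "flag"; python3 ang.py w12
```

```text
15.0 [558.4  17.2  69.5] [-1.4 -5.1 -0.7] 50.10079356333795 2.599005550146103 0.0035726968873532722
flag [([314, 346, 18, 30], 0.65)]
flag_tip [([316, 349, 17, 19], 0.53)]
flag px 322 316 361 257 369
flag tip (np.float64(134.6), np.float64(0.6474)) centroid (np.float64(182.8), np.float64(0.5046))
ptr px 364 310 340 295 336
ptr tip (np.float64(177.3), np.float64(0.4854)) mid (np.float64(166.3), np.float64(0.4873))
```

Resistance rose to 5 N with the pointer at about 0.48, so the tooth has locked. Backing the finger off and withdrawing.

Request:
send_rows(motion=[{"jaw":0.056,"x":0,"y":-0.002,"z":0,"ax":0,"ay":0,"az":0},{"jaw":0.064,"x":0,"y":-0.003,"z":0,"ax":0,"ay":0,"az":0},{"jaw":0.064,"x":0,"y":-0.003,"z":0,"ax":0,"ay":0,"az":0},{"jaw":0.064,"x":0,"y":-0.003,"z":-0.015,"ax":0,"ay":0,"az":0},{"jaw":0.064,"x":0,"y":-0.003,"z":-0.04,"ax":0,"ay":0,"az":0},{"jaw":0.064,"x":0,"y":-0.003,"z":-0.08,"ax":0,"ay":0,"az":0},{"jaw":0.064,"x":0,"y":-0.003,"z":-0.12,"ax":0,"ay":0,"az":0},{"jaw":0.064,"x":0,"y":-0.003,"z":-0.15,"ax":0,"ay":0,"az":0},{"jaw":0.064,"x":0,"y":-0.003,"z":-0.15,"ax":0,"ay":0,"az":0},{"jaw":0.064,"x":0,"y":-0.003,"z":-0.15,"ax":0,"ay":0,"az":0},{"jaw":0.064,"x":0,"y":-0.003,"z":-0.15,"ax":0,"ay":0,"az":0}])

```text
clock: 16.55
tcp_pos: [648.6, 2.9, 185.8]
tool_rot: [-0.164, -2.467, -0.061]
force: [-0.2, 0.5, 0.2]
grip_width: 64.3
finger_force: 0.0
```

```bash
python3 look.py w13; python3 - <<'E'
import cv2
a=cv2.imread("pics/w13.png")[80:320,190:510]
cv2.imwrite("pics/w13c.png",cv2.resize(a,(800,600),interpolation=cv2.INTER_CUBIC))
E
```

```text
16.55 [648.58574368   2.90913202 185.82588363] [-0.111  0.75   1.08   0.017  1.981 -1.548] 64.27312294631064
carriage [([292, 133, 73, 96], 0.75)]
pawl [([322, 154, 45, 47], 0.58)]
flag [([317, 232, 12, 30], 0.55), ([294, 136, 75, 93], 0.53)]
handle_grip [([291, 132, 79, 99], 0.76)]
pointer_tip [([294, 134, 71, 94], 0.95), ([161, 0, 320, 316], 0.7)]
flag_tip [([318, 234, 10, 24], 0.64)]
spool_small [([173, 160, 44, 42], 0.96)]
module [([61, 245, 62, 64], 0.87), ([67, 99, 66, 56], 0.84)]
[[241. 209.]
 [236. 166.]
 [162. 194.]
 [397. 320.]] [[322. 233.]]
```

View pics/w13c.png

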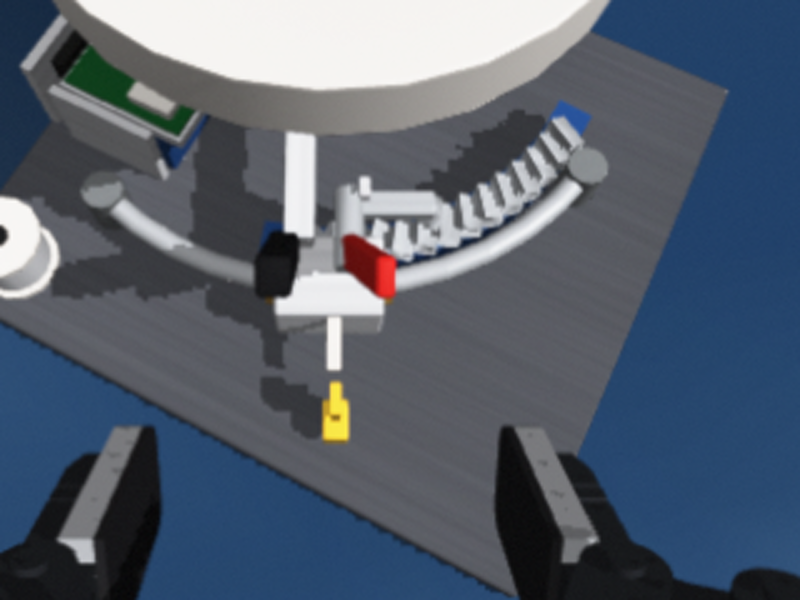

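The pointer end (334,368) stands exactly opposite the flag (336,385). The lever is sprung fully open, the module lies in the vice, and the gripper is clear.

```bash
python3 -c "
from bench import *
print(ticket.close_job())"
```

```text
the job is handed in; nothing more can be done
None
```

The job is handed in: the jaw carriage is backed off to about 0.48 rad with the white pointer opposite the yellow flag. The pawl has locked in a tooth gap there (it resisted a 5 N push back), and the module still lies in the vice with the gripper clear.

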